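Hold a freshly cast hinge leaf in line for its pin

ROBOT

A 6-joint arm with a two-finger parallel gripper is mounted at the origin on the work surface. World frame = base frame: x ahead of the robot, y to its left, z up, the work surface at z = 0. Lengths are in m, angles in rad, forces in N, time in s.
With the tool pointing down it reaches from about 0.375 to 0.9 m from the base axis. Payload 3.1 kg.
Tool frame: the origin (TCP) lies at the very end of the fingers, on their centre line; the grasp point (between the pads) lies ctrl.grip_point_offset behind it (ctrl.grip_point_offset is the distance from the TCP to the grasp point, in m); z points along the fingers, y is the line along which they close (so a half turn about z gives the same grasp; the last joint's range is limited). The gripper opens to 85 mm and grips with 20 to 120 N. Pads are 22 mm wide; open, the fingers measure 114 mm over their backs; the gripper's body (76 mm by 85 mm) begins 54 mm behind the grasp point. The pads swing forward as they close: fully open they stand 13 mm farther back than shut.
Start: joints at [0.946, 0.527, 1.433, -0, 1.181, -0.178], TCP at [0.27, 0.564, 0.231] pointing down, gripper open.
Joint ranges: [-3.08, 3.08], [-0.75, 2.2], [0.22, 2.44], [-1.43, 4.57], [0, 2.65], [-2.85, 2.85]. Speed limits (rad/s): [2.79, 2.79, 3.14, 3.14, 3.14, 3.14].

INTERFACE

Orientations are given as a rotation vector (axis times angle).
In Python, from workcell import monitor, optics, job, spotter, ctrl gives the robot as it stands. The module is installed in compiled form; this text tells all that it offers.
- The arm moves only by the tool apply_moves, never from a script. Its argument "plan" is a list of rows, each an object of numbers: "tx", "ty", "tz": the shift along the tool's x, y, z in cm; "wx", "wy", "wz": the turn, a rotation vector about the tool's x, y, z in rad; "gripper": the finger opening in cm, from 0 to 8.54. A call has 1 to 8 rows; each row is the pose to reach, as a shift and turn from the pose commanded when the call began, along the tool's axes at that moment; what a row does not reach only later rows make up. A row lasts 1/10 s, in which the tool goes at most 50 mm and 8.59 degrees, less where a joint would pass 70% of its speed; a pose out of reach is approached as far as the arm can. A call with a gripper value outside its range is refused whole. The fingers move at their own pace and stop on an object; "newtons" is the grip in N (left out, the last holds). Time passes only in rows, so rows that repeat a pose let the fingers close. It gives the time, the measured TCP pose, the force, the opening and the grip force at its end, in the units of the state.
- monitor.observe(): the state, without advancing time (a new reading comes with each control period).
- optics.snapshot(name): name is "scene" or "top" or "wrist"; returns a dict with "img" (384x512x3 uint8, red, green, blue), "mtx" (3x3 intrinsics, pixels), "world_from_camera" (4x4, takes a point from camera to world coordinates). Camera axes: x right, y down, z forward; pixel columns grow to the right and rows downward; lengths in m; the calibration is good to about 2 mm. A picture is of the moment at which its call begins. There is no depth.
- job.hand_in(): hands the job in; it is judged then, once.
Trained networks look in the newest picture that a camera, given by its name, has taken for a name from the list of things; names that differ only in an ending like _2 or _b are one class to them, and where a whole thing is asked for, a point or a joint stands for the part that bears it (a point fixed in the world has none). Each returns a list of dicts, best first, with "conf" (0 to 1); they miss things now and then, are a little off and sometimes report something else, mostly with a low value. They report only what shows in the picture. A call takes as long as a camera call. They do not tell look-alikes from the thing itself.
- spotter.look_for(camera, name): "rect" ([left, top, width, height] in pixels, round what is visible of it).
The state is a dict: "time_s": time; "joints": joint angles; "dq": joint speeds; "effort": joint torques, N m; "tcp_pos": TCP position; "orientation": TCP orientation; "contact_force": force on the tool from outside, world axes, zero at the start; "wrist_torque": the same for the moment, N m; "width": finger opening in m; "finger_force": force on a finger pad.
Only numpy, scipy, OpenCV 4.12 (cv2) and the standard library are available. Lean on these libraries where they do the work, as an engineer would, in place of code of your own. Each camera call takes 0.05 s, during which the arm holds its last target. There are 200 camera calls.

TASK

An orange resin hinge leaf has been cast for the specimen cabinet: lift it out of the blue open mould, carry it to the white jamb block and lower its knuckle gently between the two steel knuckles until it is seated in the black cradle, with the leaf level and square to the hinge and its plate on the open side, away from the steel leaf. All three knuckle holes must line up so that a colleague can drive the pin; finish while still gripping the leaf and holding it there, and leave the pin and the other things on the bench undisturbed.

Things in the scene. Friction and masses are not known exactly. Their poses are not given: they have to be found in the camera images.
- leaf: orange resin hinge leaf, 40 to 85 g: level plate 61 (x) by 50 (y) by 6 mm with an upright tab (see leaf_tab) on its middle and one knuckle (see leaf_hole) at its +x edge. Origin: middle of the plate's underside, z up. Starts lying level in the mould, same yaw as the mould
- leaf_hole (a point): centre of the hole in the leaf's knuckle, (45, 0, 3) mm in the leaf's frame, same axes. The knuckle is a tube along y: 20 mm outside diameter, 10 mm hole, 24 mm wide (y -12 to 12); it reaches 7 mm below the plate's underside
- leaf_tab (a point): middle of the top of the casting tab, (0, 0, 46) mm in the leaf's frame, same axes. The tab is the part to grip: 12 mm thick along x (its flat faces look along +x and -x), 36 mm wide along y, rising 40 mm above the plate
- mould: blue open casting mould, fixed, block x -48 to 72, y -42 to 42, 24 mm high. Its cavity follows the leaf's outline with 1 to 4 mm of play and carries the plate's underside 14 mm above the bench, so the tab stands 36 mm above the rim. Origin on the bench, within 1.5 mm below the leaf's origin
- jamb: white jamb block with a steel hinge leaf on top, fixed. Origin on the bench straight below the middle of the hinge axis; y along the hinge axis, x from the hinge towards the block. Block and steel leaf: x 14 to 87, y -38 to 38, 78 mm high; foot x -28 to 118, y -50 to 50, 8 mm high. The orange leaf's plate belongs on the -x side in free air, its x axis along the jamb's x
- jamb_hole (a point): middle of the gap on the hinge axis, (0, 0, 75) mm in the jamb's frame, same axes: the leaf's hole centre belongs here. Steel knuckles (20 mm outside, 10 mm hole, along y) at y -36.5 to -15.5 and 15.5 to 36.5 mm; the gap is open from above and -x. Below it a rigid black 45 degree vee stops a 20 mm knuckle lowered from above just when the holes are in line
- pin: brass hinge pin, plain rod 7 mm diameter, 90 mm long, lying along its x in the white pin tray; a colleague will drive it later; origin under its middle; leave alone
- brush: lab brush about 160 mm long lying on the bench along its x, under 30 mm high; leave alone
- amber_bottle: amber reagent bottle, 60 mm diameter, 110 mm high, upright; leave alone
- dropper_bottle: small pale bottle with red cap, 36 mm diameter, 75 mm high, upright; leave alone
- beaker: white open beaker, 70 mm diameter, 85 mm high, upright; leave alone
- specimen_jar: small clear to whitish lidded jar, 54 mm diameter, 60 mm high, upright; leave alone
Things that resemble listed ones, but are neither listed nor needed, are in the scene too. What is shaped like the leaf but pink, purple or yellow is not meant.

How it is judged:
On the way:
1. the leaf is lifted clear of the mould, in the gripper (z of leaf in the frame of mould above 0.04 m and contact force between leaf and the fingers above 2 N and contact force between leaf and mould below 0.1 N), for 0.2 s.
At the end, for the whole second after the job is handed in: The leaf's knuckle hole lies within 2.5 mm of the hinge axis (across and in height) and within 5 mm of the middle of the gap along it, its axis within 0.09 rad of the hinge axis, the leaf level within 0.1 rad and on the open side, at rest and still gripped by the fingers (over 2 N) (x of leaf_hole in the frame of jamb_hole between -0.0025 and 0.0025 m and z of leaf_hole in the frame of jamb_hole between -0.0025 and 0.0025 m and y of leaf_hole in the frame of jamb_hole between -0.005 and 0.005 m and angle between the y axis of leaf and the y axis of jamb, either way round below 0.09 rad and angle between leaf's own z axis and vertical below 0.1 rad and x of leaf in the frame of jamb below -0.03 m and contact force between leaf and the fingers above 2 N and linear speed of leaf below 0.01 m/s and contact force between leaf and mould below 0.1 N); the arm keeps its last pose, push and grip.
It fails at once if the leaf is forced against the jamb block or its knuckles (over 40 N) (contact force between leaf and jamb above 40 N).
It fails at once if the pin or another bystander is moved by more than 25 mm or tipped (distance of any of pin, brush, amber_bottle, dropper_bottle, beaker, specimen_jar from where it was at the start of the episode above 0.025 m or angle between any of amber_bottle, dropper_bottle, beaker, specimen_jar's own z axis and vertical above 0.3 rad).
It also fails if it takes over 34 s, if anything falls off the work surface, if the arm or the gripper's body presses on something with over 40 N, if the wrist force passes 120 N, or if a joint passes its speed limit or range.

## Working session

There is one attempt and no reset: what is moved stays moved. The work goes in short steps, Python scripts to look and compute and a tool call to move; the robot and the scene stay as the last step left them, time stands still between calls to the robot, and variables do not carry over. Pictures are saved under pics/ and viewed, at most 10 in all, crops included, and the job is handed in when it is done.

Besides the shell and the picture viewer there is one more tool, called after "Call:" as name(argument=value, ...) on one line, values as JSON. apply_moves: Moves the arm, as the interface text tells. Its arguments: {"type":"object","properties":{"plan":{"type":"array"},"newtons":{"type":"number"}},"required":["plan"]}

```bash
mkdir -p pics; cat > h.py <<'E'
import numpy as np, cv2
from workcell import monitor, optics, job, spotter, ctrl
from scipy.spatial.transform import Rotation as R
def ray(s,u,v):
    T=s["world_from_camera"]; d=T[:3,:3]@np.linalg.solve(s["mtx"],[u,v,1.]); return T[:3,3],d/np.linalg.norm(d)
def at(s,u,v,z):
    o,d=ray(s,u,v); return o+d*(z-o[2])/d[2]
def proj(s,p):
    T=np.linalg.inv(s["world_from_camera"]); q=s["mtx"]@(T[:3,:3]@np.asarray(p)+T[:3,3]); return q[:2]/q[2]
def tri(obs):
    A=np.zeros((3,3));b=np.zeros(3)
    for s,u,v in obs:
        o,d=ray(s,u,v);M=np.eye(3)-np.outer(d,d);A+=M;b+=M@o
    return np.linalg.solve(A,b)
E
python3 - <<'E'
from h import *
S={}
for c in ["scene","top","wrist"]:
    s=optics.snapshot(c);S[c]=s
    np.savez(f"pics/{c}0.npz",**s)
    print(c,s["world_from_camera"].round(3).tolist(),s["mtx"][0,0])
    for n in ["leaf","leaf_tab","leaf_hole","mould","jamb","pin","brush","amber_bottle","dropper_bottle","beaker","specimen_jar"]:
        print(n,[(r["rect"],round(r["conf"],2)) for r in spotter.look_for(c,n)[:4]])
print(ctrl.grip_point_offset,monitor.observe())
im=np.zeros((600,800,3),np.uint8)
im[:300,:400]=cv2.resize(S["scene"]["img"],(400,300));im[:300,400:]=cv2.resize(S["wrist"]["img"],(400,300))
cv2.imwrite("pics/a.png",cv2.resize(S["top"]["img"],(800,600))[:,:,::-1])
cv2.imwrite("pics/b.png",cv2.resize(S["scene"]["img"],(800,600))[:,:,::-1])
E
```

```text
scene [[0.351, 0.665, -0.659, 1.253], [0.936, -0.264, 0.231, -0.231], [-0.02, -0.698, -0.716, 0.831], [0.0, 0.0, 0.0, 1.0]] 386.5677075060764
leaf [([283.2, 163.7, 15.6, 25.0], 0.73), ([331.6, 176.0, 28.8, 18.8], 0.66), ([314.6, 141.4, 18.7, 21.6], 0.6), ([303.6, 201.8, 27.3, 30.4], 0.54)]
leaf_tab [([329.7, 174.5, 30.1, 20.9], 0.92), ([281.8, 160.2, 19.6, 26.0], 0.88), ([315.9, 142.1, 20.0, 24.1], 0.85), ([303.8, 200.8, 26.3, 30.3], 0.73)]
leaf_hole [([313.7, 142.1, 25.1, 21.0], 0.84), ([304.2, 202.4, 23.2, 26.8], 0.84), ([272.2, 135.4, 16.3, 20.6], 0.76), ([334.2, 172.0, 26.4, 22.0], 0.74)]
mould [([275.3, 162.5, 31.4, 32.3], 0.56)]
jamb [([163.8, 191.4, 58.7, 68.4], 0.93)]
pin [([263.1, 252.0, 21.0, 25.5], 0.63), ([348.5, 122.3, 14.9, 19.3], 0.4)]
brush [([240.4, 181.5, 25.6, 42.4], 0.95)]
amber_bottle [([374.7, 148.8, 24.9, 37.5], 0.71)]
dropper_bottle [([346.9, 121.6, 15.2, 21.5], 0.67)]
beaker [([75.4, 231.6, 36.3, 38.7], 0.91)]
specimen_jar [([181.6, 260.6, 23.9, 28.5], 0.92)]
top [[-0.028, -0.988, 0.152, 0.328], [-0.999, 0.031, 0.016, -0.014], [-0.02, -0.152, -0.988, 1.568], 
[... 1517 characters left out ...]
ime_s': 1.8, 'joints': array([ 9.45496275e-01,  5.27474403e-01,  1.43268565e+00,  1.22227424e-05,
        1.18141071e+00, -1.78485748e-01]), 'dq': array([-3.98682443e-05,  9.26713895e-04, -6.30764165e-05, -7.38776029e-04,
        1.90620060e-04, -1.52758342e-03]), 'effort': array([-5.78131348e-04, -4.42305171e+01, -1.78415018e+01, -2.22110380e-04,
        7.56878926e-04,  1.97124297e-05]), 'tcp_pos': array([0.27001186, 0.56364725, 0.23133072]), 'orientation': array([-6.96037171e-01, -3.06351515e+00, -3.85858004e-05]), 'contact_force': array([-0.05979524,  0.09074094, -0.75089598]), 'wrist_torque': array([0.0090525 , 0.04531486, 0.00375156]), 'finger_force': 0.0, 'width': 0.08549717821040931}
```

View pics/a.png

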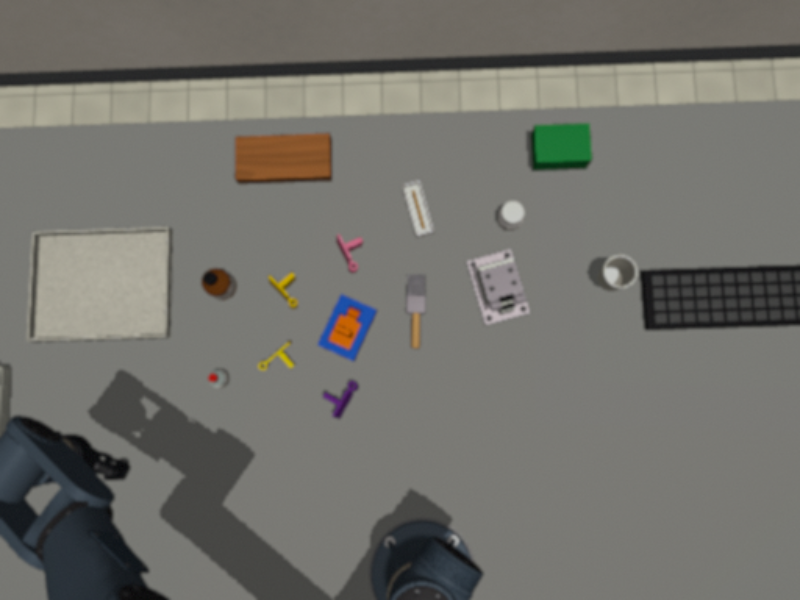

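View pics/b.png

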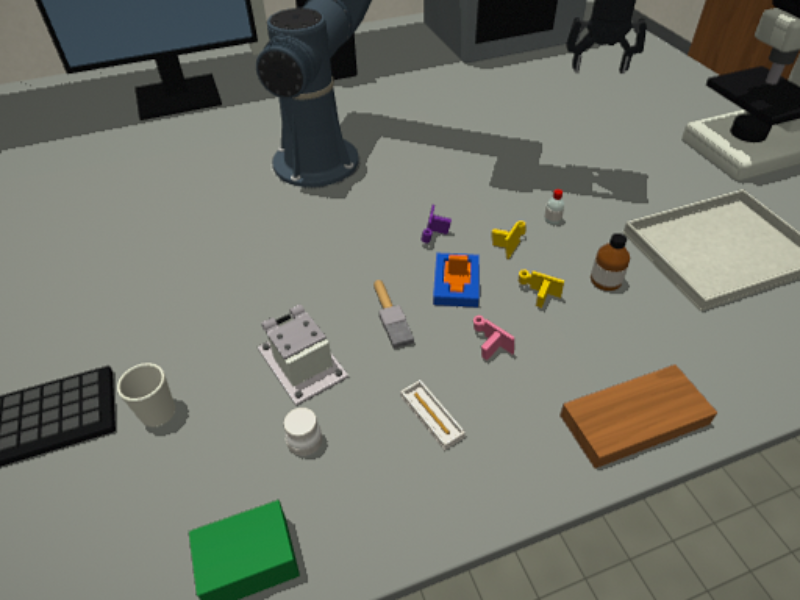

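The top and scene views show one orange leaf in the blue mould, at about (347,328) and (457,272) in the 800-wide pictures. The pink (350,250), purple (342,398) and two yellow (283,288 and 277,354) pieces are lookalikes and lie loose on the bench. Next I'll localise roughly and plan a wrist view.

```bash
cat >> h.py <<'E'
def load(f): return dict(np.load(f))
def mask(s,kind):
    H=cv2.cvtColor(s["img"],cv2.COLOR_RGB2HSV)
    lo,hi={"orange":((4,170,90),(16,255,255)),"blue":((105,150,60),(125,255,255))}[kind]
    return cv2.inRange(H,np.array(lo),np.array(hi))
def to_tool(dp,o): return R.from_rotvec(o).inv().apply(dp)
E
python3 - <<'E'
from h import *
s=load("pics/scene0.npz");t=load("pics/top0.npz")
for k in("orange","blue"):
    for n,c in(("s",s),("t",t)):
        m=mask(c,k);cnt,lab,st,ce=cv2.connectedComponentsWithStats(m)
        print(k,n,[(st[i].tolist(),ce[i].round(1).tolist()) for i in range(1,cnt) if st[i,4]>15])
        cs=max(cv2.findContours(m,0,2)[0],key=cv2.contourArea); r=cv2.minAreaRect(cs);print(r)
        if k=="blue":
            b=np.array([at(c,*p,.02)for p in cv2.boxPoints(r)]);print(b.round(3).tolist(),b.mean(0).round(4))
print("jamb",at(t,319,184,.078).round(3),at(s,186,215,.078).round(3))
crop=np.hstack([cv2.resize(t["img"][140:230,180:300],(400,300),interpolation=2),cv2.resize(t["img"][140:230,280:400],(400,300),interpolation=2)])
crop2=np.hstack([cv2.resize(s["img"][145:220,250:350],(400,300),interpolation=2),cv2.resize(s["img"][185:260,145:245],(400,300),interpolation=2)])
cv2.imwrite("pics/c.png",np.vstack([crop,crop2])[:,:,::-1])
E
```

```text
orange s [([383, 157, 20, 13, 183], [392.2, 163.2]), ([284, 164, 17, 23, 304], [292.3, 174.1]), ([361, 234, 97, 59, 2995], [408.2, 262.8])]
((409.1181640625, 261.8094482421875), (40.18838119506836, 88.6148681640625), 69.10224151611328)
orange t [([152, 87, 59, 28, 1551], [181.0, 100.7]), ([138, 179, 6, 7, 21], [140.8, 182.3]), ([212, 198, 18, 24, 263], [221.0, 210.3])]
((180.97317504882812, 100.6414566040039), (26.455835342407227, 58.752567291259766), 88.21009063720703)
blue s [([278, 162, 29, 35, 566], [291.9, 182.0])]
((292.245849609375, 178.8287353515625), (28.64456558227539, 32.95438766479492), 3.012787342071533)
[[0.562, 0.075, 0.02], [0.435, 0.135, 0.02], [0.474, 0.214, 0.02], [0.597, 0.149, 0.02]] [0.5169 0.1432 0.02  ]
blue t [([204, 189, 36, 41, 440], [222.4, 208.3])]
((221.74246215820312, 209.15280151367188), (24.58262825012207, 34.961116790771484), 24.623563766479492)
[[0.475, 0.206, 0.02], [0.581, 0.156, 0.02], [0.544, 0.082, 0.02], [0.439, 0.132, 0.02]] [0.5097 0.144  0.02  ]
jamb [ 0.575 -0.177  0.078] [ 0.592 -0.19   0.078]
```

View pics/c.png

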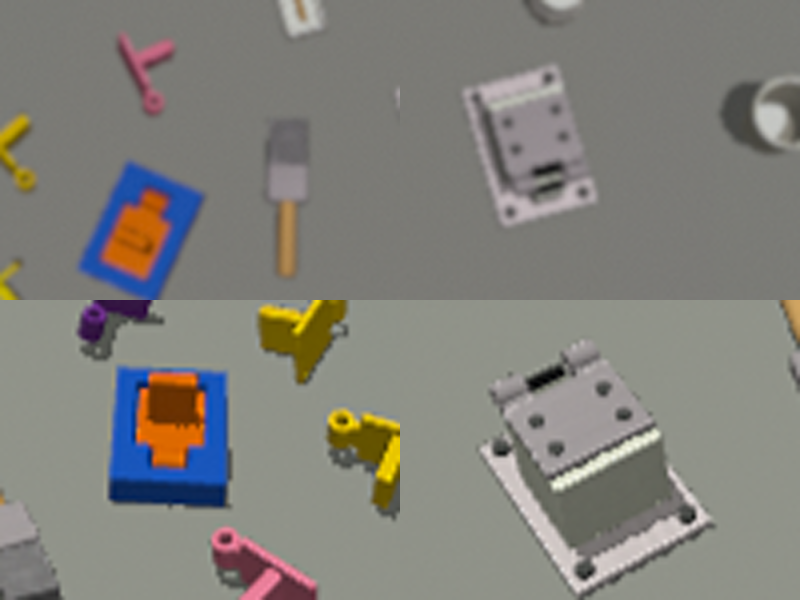

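Only the orange leaf sits in the blue mould: (130,240) in the crop, (221,210) native. It has the tab across its middle and the knuckle on the far side at (152,200). The other pieces are pink, purple or yellow, so this is the one meant. The steel hinge gap of the jamb, with the black cradle, is on its near side at (547,175) in the crop. I'll move the wrist camera over the leaf.

Call:
apply_moves(plan=[{"tx":-38.6,"ty":-27.5,"tz":3.1,"wz":1.56,"gripper":6},{"tx":-38.6,"ty":-27.5,"tz":3.1,"wz":1.56,"gripper":6},{"tx":-38.6,"ty":-27.5,"tz":3.1,"wz":1.56,"gripper":6},{"tx":-38.6,"ty":-27.5,"tz":3.1,"wz":1.56,"gripper":6},{"tx":-38.6,"ty":-27.5,"tz":3.1,"wz":1.56,"gripper":6},{"tx":-38.6,"ty":-27.5,"tz":3.1,"wz":1.56,"gripper":6},{"tx":-38.6,"ty":-27.5,"tz":3.1,"wz":1.56,"gripper":6},{"tx":-38.6,"ty":-27.5,"tz":3.1,"wz":1.56,"gripper":6}])

```text
schema error: expected keys tx, ty, tz, wx, wy, wz, gripper
```

```bash
cat >> h.py <<'E'
def goal(x,y,z,yaw_y):
    """move (cm, rad) to the tool-down pose with tool y at yaw_y deg"""
    o=monitor.observe();Rt=R.from_rotvec(o["orientation"]);a=np.radians(yaw_y)
    yv=np.array([np.cos(a),np.sin(a),0]);zv=np.array([0,0,-1.]);xv=np.cross(yv,zv)
    G=R.from_matrix(np.c_[xv,yv,zv])
    print("t",o["time_s"],"pos",o["tcp_pos"].round(4),"F",o["contact_force"].round(1),"w",round(o["width"],4),"ff",round(o["finger_force"],1))
    print(" shift cm",(100*Rt.inv().apply(np.array([x,y,z])-o["tcp_pos"])).round(2)," turn",(Rt.inv()*G).as_rotvec().round(4))
E
python3 -c "
from h import *
goal(.499,.149,.2,-25)"
```

```text
t 1.8 pos [0.27   0.5636 0.2313] F [-0.1  0.1 -0.8] w 0.0855 ff 0.0
 shift cm [-38.57 -27.5    3.13]  turn [ 0.     -0.      1.5603]
```

Call:
apply_moves(plan=[{"tx":-38.6,"ty":-27.5,"tz":3.1,"wx":0,"wy":0,"wz":1.56,"gripper":6},{"tx":-38.6,"ty":-27.5,"tz":3.1,"wx":0,"wy":0,"wz":1.56,"gripper":6},{"tx":-38.6,"ty":-27.5,"tz":3.1,"wx":0,"wy":0,"wz":1.56,"gripper":6},{"tx":-38.6,"ty":-27.5,"tz":3.1,"wx":0,"wy":0,"wz":1.56,"gripper":6},{"tx":-38.6,"ty":-27.5,"tz":3.1,"wx":0,"wy":0,"wz":1.56,"gripper":6},{"tx":-38.6,"ty":-27.5,"tz":3.1,"wx":0,"wy":0,"wz":1.56,"gripper":6},{"tx":-38.6,"ty":-27.5,"tz":3.1,"wx":0,"wy":0,"wz":1.56,"gripper":6},{"tx":-38.6,"ty":-27.5,"tz":3.1,"wx":0,"wy":0,"wz":1.56,"gripper":6}])

```text
time_s: 2.6
tcp_pos: [0.464, 0.2125, 0.2054]
orientation: [2.31, 2.128, 0.001]
contact_force: [1.2, 0.4, -0.1]
width: 0.0599
finger_force: 0.0
```

```bash
python3 -c "
from h import *
goal(.499,.149,.2,-25)"
```

```text
t 2.6 pos [0.464  0.2125 0.2054] F [ 1.2  0.4 -0.1] w 0.0599 ff 0.0
 shift cm [-6.05  4.01  0.54]  turn [ 0.0008 -0.0005  0.3543]
```

Call:
apply_moves(plan=[{"tx":-6,"ty":4,"tz":0.5,"wx":0,"wy":0,"wz":0.354,"gripper":6},{"tx":-6,"ty":4,"tz":0.5,"wx":0,"wy":0,"wz":0.354,"gripper":6},{"tx":-6,"ty":4,"tz":0.5,"wx":0,"wy":0,"wz":0.354,"gripper":6},{"tx":-6,"ty":4,"tz":0.5,"wx":0,"wy":0,"wz":0.354,"gripper":6}])

```text
time_s: 3.0
tcp_pos: [0.499, 0.1504, 0.2002]
orientation: [-2.646, -1.694, -0.0]
contact_force: [-0.3, 0.7, 0.2]
width: 0.0599
finger_force: 0.0
```

```bash
python3 - <<'E'
from h import *
s=optics.snapshot("wrist");np.savez("pics/w1.npz",**s)
cv2.imwrite("pics/d.png",s["img"][:,:,::-1])
for n in ["leaf","leaf_tab","leaf_hole","mould"]: print(n,[([round(v) for v in r["rect"]],round(r["conf"],2)) for r in spotter.look_for("wrist",n)[:3]])
m=mask(s,"blue");cs=max(cv2.findContours(m,0,2)[0],key=cv2.contourArea);r=cv2.minAreaRect(cs)
b=np.array([at(s,*p,.024)for p in cv2.boxPoints(r)]);print(r,b.round(4).tolist(),b.mean(0))
goal(.499,.149,.2,-25)
E
```

```text
leaf [([86, 187, 92, 51], 0.77), ([92, 25, 102, 85], 0.7), ([224, 147, 79, 51], 0.63)]
leaf_tab [([95, 26, 94, 82], 0.97), ([257, 0, 80, 53], 0.96), ([374, 73, 89, 74], 0.95)]
leaf_hole [([91, 185, 88, 57], 0.93), ([225, 149, 83, 52], 0.81), ([373, 71, 91, 76], 0.77)]
mould [([205, 127, 120, 86], 0.68)]
((264.493408203125, 170.3770751953125), (114.17542266845703, 77.07585906982422), 1.0050859451293945) [[0.4349, 0.1362, 0.024], [0.4749, 0.2102, 0.024], [0.5798, 0.1597, 0.024], [0.5486, 0.0813, 0.024]] [0.50956168 0.14683039 0.024     ]
t 3.25 pos [0.4981 0.1521 0.2003] F [-0.3  0.1  0.4] w 0.0597 ff 0.0
 shift cm [-0.24  0.21  0.03]  turn [ 0.     -0.      0.0083]
```

View pics/d.png

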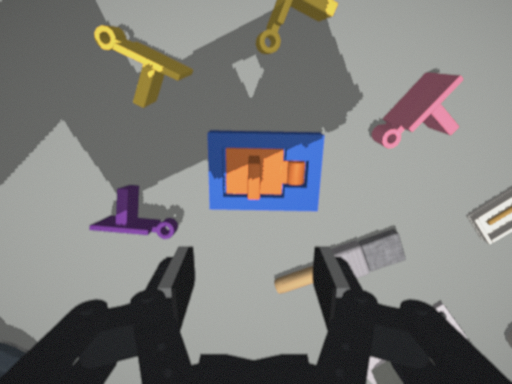

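The wrist view shows the orange leaf in the blue mould at (255,172), with its tab across at column 254 and its knuckle at (297,173), pointing along tool +y as planned. Next I'll view the jamb.

```bash
python3 - <<'E'
from h import *
t=load("pics/top0.npz");p=at(t,324.1,192.5,.078);print(p)
c=p-np.array([.03*np.cos(.26),.03*np.sin(.26),0])
goal(c[0],c[1],.24,15)
E
```

```text
[ 0.54635856 -0.1916723   0.078     ]
t 3.25 pos [0.4981 0.1521 0.2003] F [-0.3  0.1  0.4] w 0.0597 ff 0.0
 shift cm [-31.18  16.35  -3.97]  turn [ 1.000e-04 -0.000e+00 -6.899e-01]
```

Call:
apply_moves(plan=[{"tx":-31,"ty":16.4,"tz":-4,"wx":0,"wy":0,"wz":-0.69,"gripper":6},{"tx":-31,"ty":16.4,"tz":-4,"wx":0,"wy":0,"wz":-0.69,"gripper":6},{"tx":-31,"ty":16.4,"tz":-4,"wx":0,"wy":0,"wz":-0.69,"gripper":6},{"tx":-31,"ty":16.4,"tz":-4,"wx":0,"wy":0,"wz":-0.69,"gripper":6},{"tx":-31,"ty":16.4,"tz":-4,"wx":0,"wy":0,"wz":-0.69,"gripper":6},{"tx":-31,"ty":16.4,"tz":-4,"wx":0,"wy":0,"wz":-0.69,"gripper":6},{"tx":-31,"ty":16.4,"tz":-4,"wx":0,"wy":0,"wz":-0.69,"gripper":6},{"tx":-31,"ty":16.4,"tz":-4,"wx":0,"wy":0,"wz":-0.69,"gripper":6}])

```text
time_s: 4.05
tcp_pos: [0.5189, -0.2019, 0.241]
orientation: [1.914, 2.488, -0.001]
contact_force: [0.8, -0.0, 0.4]
width: 0.0599
finger_force: 0.0
```

```bash
python3 - <<'E'
from h import *
s=optics.snapshot("wrist");np.savez("pics/j1.npz",**s)
cv2.imwrite("pics/e.png",s["img"][:,:,::-1])
for n in ["jamb","jamb_hole"]: print(n,[([round(v) for v in r["rect"]],round(r["conf"],2)) for r in spotter.look_for("wrist",n)[:3]])
goal(.517,-.2,.24,15)
E
```

```text
jamb [([251, 116, 124, 94], 0.56)]
jamb_hole [([252, 119, 124, 91], 0.66)]
t 4.2 pos [ 0.5186 -0.2001  0.2404] F [-0.3  0.4 -1.2] w 0.0601 ff 0.0
 shift cm [ 0.05 -0.15  0.04]  turn [ 0.0007  0.0006 -0.0038]
```

View pics/e.png

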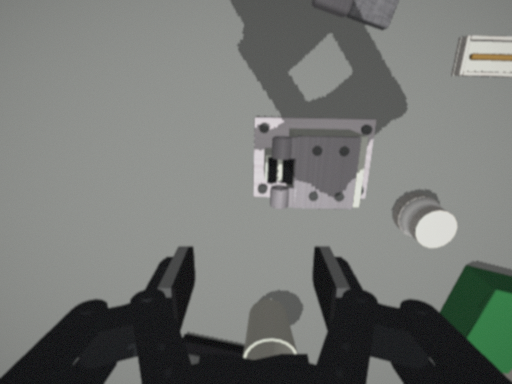

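The wrist view shows the jamb at (313,163). The knuckles are at (281,148) and (279,196), and the black cradle gap is at (280,172) facing the open side on the left. Jamb yaw is about 15°. I'll take a second, closer view.

Call:
apply_moves(plan=[{"tx":0,"ty":2,"tz":5,"wx":0,"wy":0,"wz":0,"gripper":6},{"tx":0,"ty":2,"tz":9,"wx":0,"wy":0,"wz":0,"gripper":6},{"tx":0,"ty":2,"tz":9,"wx":0,"wy":0,"wz":0,"gripper":6},{"tx":0,"ty":2,"tz":9,"wx":0,"wy":0,"wz":0,"gripper":6}])

```text
time_s: 4.6
tcp_pos: [0.537, -0.1917, 0.15]
orientation: [-1.91, -2.49, 0.0]
contact_force: [-0.1, -0.2, 0.8]
width: 0.0599
finger_force: 0.0
```

```bash
python3 - <<'E'
from h import *
s=optics.snapshot("wrist");np.savez("pics/j2.npz",**s)
a=load("pics/j1.npz")
A=cv2.resize(a["img"][100:220,230:390],(640,480),interpolation=2)[:,:400] if 0 else cv2.resize(a["img"][105:225,240:390],(375,300),interpolation=2)
print(proj(s,at(a,280,172,.08)))
u,v=map(int,proj(s,at(a,313,163,.078)))
B=s["img"][max(0,v-90):v+90,max(0,u-110):u+110];print(u,v,B.shape)
cv2.imwrite("pics/f.png",cv2.resize(B,None,fx=3.3,fy=3.3,interpolation=2)[:,:,::-1])
goal(.517,-.2,.24,15)
E
```

```text
[262.79143621 210.10234408]
308 198 (180, 220, 3)
t 4.65 pos [ 0.5382 -0.1927  0.1515] F [0.7 0.3 0.5] w 0.0598 ff 0.0
 shift cm [-0.16 -2.23 -8.86]  turn [ 0.0008  0.0007 -0.0001]
```

View pics/f.png

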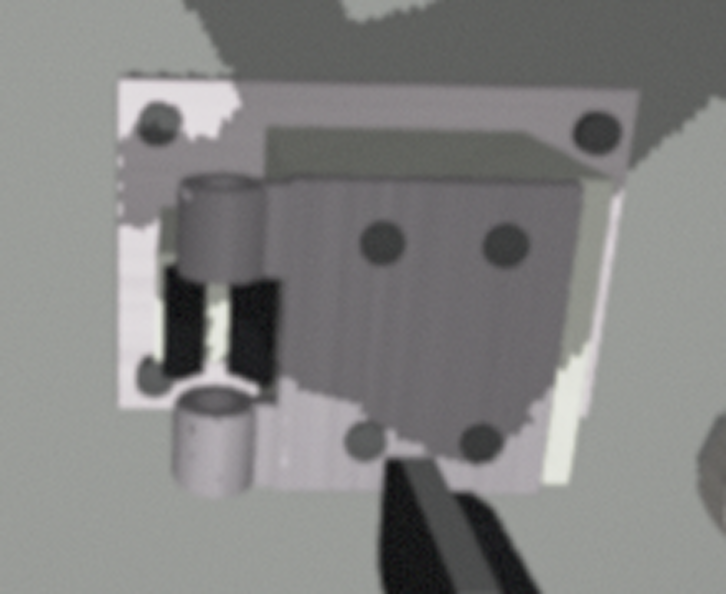

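The close view shows the steel knuckles (upper box about 178–267 × 172–284, lower 172–255 × 384–498 in the crop), the black vee between them, and the foot corners at (118,80), (638,92) and (118,408). I'll fit the jamb and leaf poses.

```bash
cat >> h.py <<'E'
from scipy.optimize import least_squares, minimize
def tf(P,x,y,yaw,z=0): return R.from_euler("z",yaw).apply(np.atleast_2d(P))+[x,y,z]
def box(a,b): return np.array([[x,y,z] for x in(a[0],b[0]) for y in(a[1],b[1]) for z in(a[2],b[2])],float)/1000
def cyl(x,z,y0,y1,r=10):
    t=np.linspace(0,2*np.pi,40); return np.concatenate([np.c_[x+r*np.cos(t),0*t+y,z+r*np.sin(t)] for y in(y0,y1)])/1000
def projs(s,P): return np.array([proj(s,p) for p in P])
LEAF=[box((-30.5,-25,0),(30.5,25,6)),box((-6,-18,6),(6,18,46)),cyl(45,3,-12,12),box((30,-12,0),(45,12,6))]
KN=[cyl(0,75,15.5,36.5),cyl(0,75,-36.5,-15.5)]
FOOT=np.array([[-28,50,8],[118,50,8],[-28,-50,8]])/1000
def sil(s,p,parts=LEAF,S=4):
    m=np.zeros((384*S,512*S),np.uint8)
    for P in parts:
        q=projs(s,tf(P,*p)); h=cv2.convexHull(((q+.5)*S).astype(np.float32)); cv2.fillConvexPoly(m,np.round(h).astype(int),255)
    return cv2.resize(m,(512,384),interpolation=cv2.INTER_AREA)/255.
def fitleaf(views,p0):
    """views: (snapshot, roi-masked orange mask 0..1)"""
    f=lambda p:sum(np.abs(sil(s,(p[0],p[1],p[2],p[3]))-m).sum()/m.sum() for s,m in views)
    r=minimize(f,p0,method="Nelder-Mead",options=dict(initial_simplex=np.array([p0]+[np.array(p0)+d for d in np.diag([.004,.004,.05,.004])]),xatol=1e-4,fatol=1e-4)); return r.x,r.fun
def omask(s):
    m=mask(s,"orange"); n,l,st,c=cv2.connectedComponentsWithStats(cv2.morphologyEx(m,cv2.MORPH_CLOSE,np.ones((3,3))))
    return l,st,c
E
python3 - <<'E'
from h import *
j1,j2=load("pics/j1.npz"),load("pics/j2.npz")
un=lambda p:(np.array(p)+.5)/3.3-.5+[198,108]
F2=[un(p) for p in((118,80),(638,92),(118,408))]
BB=[np.r_[un((178,172)),un((267,284))],np.r_[un((172,384)),un((255,498))]]
F1=np.array([(255,116),(376,120),(253,197)],float)
def bb(s,p):
    o=[]
    for K,B in zip(KN,BB):
        q=projs(s,tf(K,*p)); o.append(np.r_[q.min(0),q.max(0)]-B)
    return np.concatenate(o)
foot=lambda s,F,p:(projs(s,tf(FOOT,*p))-F).ravel()
p0=[.55,-.19,.26,0]
for n,f in(("kn j2",lambda p:np.r_[bb(j2,p),p[3]*10]),("foot j2",lambda p:np.r_[foot(j2,F2,p),p[3]*10]),("all j2",lambda p:np.r_[bb(j2,p),foot(j2,F2,p)]),("foot j1",lambda p:np.r_[foot(j1,F1,p),p[3]*10]),("all",lambda p:np.r_[bb(j2,p),foot(j2,F2,p),foot(j1,F1,p)])):
    r=least_squares(f,p0,loss="soft_l1");print(n,r.x.round(4),r.fun.round(1))
w=load("pics/w1.npz");l,st,c=omask(w);i=max(range(1,len(st)),key=lambda k:st[k,4] if abs(c[k,0]-260)<50 else 0);print(st[i])
m=(l==i)*1.
for z in(None,):
    print("leaf",fitleaf([(w,m)],[.499,.149,-.436,.014]))
E
```

```text
kn j2 [ 0.5449 -0.1924  0.241  -0.0026] [-0.8  0.   0.3  0.8 -0.2 -1.   0.7 -0.  -0. ]
foot j2 [ 0.5455 -0.1928  0.2426 -0.0042] [-0.1  0.3  0.2 -0.  -0.1 -0.3 -0. ]
all j2 [ 0.5452 -0.1927  0.2417 -0.0035] [-0.6  0.3  0.4  0.8  0.  -1.   0.9 -0.2 -0.4  0.2  0.2  0.  -0.5 -0.2]
foot j1 [ 0.5456 -0.1922  0.2363 -0.0044] [-0.2  1.   0.5 -0.1 -0.2 -0.9 -0. ]
all [ 0.5452 -0.1926  0.2404 -0.0034] [-0.5  0.2  0.5  0.7  0.1 -1.1  0.9 -0.3 -0.3  0.1  0.4  0.1 -0.5 -0.3
 -0.8  1.4  0.2 -0.1 -0.4 -0.4]
[ 227  149   55   49 1425]
leaf (array([ 0.44851218,  0.10573885, -0.44764784, -0.32372538]), np.float64(0.5481142070863433))
```

Jamb fits agree at (0.545, −0.193) with yaw 0.241. Back to the leaf for a closer second view.

```bash
python3 -c "
from h import *
goal(.499,.149,.17,-25)"
```

```text
t 4.65 pos [ 0.5382 -0.1927  0.1515] F [0.7 0.3 0.5] w 0.0598 ff 0.0
 shift cm [34.02  5.06 -1.87]  turn [1.100e-03 4.000e-04 6.981e-01]
```

Call:
apply_moves(plan=[{"tx":34,"ty":5,"tz":-1.5,"wx":0.001,"wy":0,"wz":0.698,"gripper":6},{"tx":34,"ty":5,"tz":-1.5,"wx":0.001,"wy":0,"wz":0.698,"gripper":6},{"tx":34,"ty":5,"tz":-1.5,"wx":0.001,"wy":0,"wz":0.698,"gripper":6},{"tx":34,"ty":5,"tz":-1.5,"wx":0.001,"wy":0,"wz":0.698,"gripper":6},{"tx":34,"ty":5,"tz":-1.5,"wx":0.001,"wy":0,"wz":0.698,"gripper":6},{"tx":34,"ty":5,"tz":-1.5,"wx":0.001,"wy":0,"wz":0.698,"gripper":6},{"tx":34,"ty":5,"tz":-1.5,"wx":0.001,"wy":0,"wz":0.698,"gripper":6},{"tx":34,"ty":5,"tz":-1.5,"wx":0.001,"wy":0,"wz":0.698,"gripper":6}])

```text
time_s: 5.45
tcp_pos: [0.4984, 0.1531, 0.1686]
orientation: [2.645, 1.694, 0.008]
contact_force: [0.6, -0.5, 0.4]
width: 0.06
finger_force: 0.0
```

```bash
python3 - <<'E'
from h import *
w2=optics.snapshot("wrist");np.savez("pics/w2.npz",**w2)
w1=load("pics/w1.npz")
def om(s):
    c=proj(s,[.505,.148,.03]); H=cv2.cvtColor(s["img"],cv2.COLOR_RGB2HSV)
    m=cv2.inRange(H,np.array([2,130,50]),np.array([19,255,255]));M=np.zeros_like(m);a,b=np.round(c).astype(int);M[b-70:b+70,a-80:a+80]=1
    return (m>0)*M*1.
V=[(w1,om(w1)),(w2,om(w2))]
out=[]
for v in([V[0]],[V[1]],V):
    x,f=fitleaf(v,[.499,.149,-.436,.014]);print(x.round(4),f)
    out.append(x)
ims=[]
for s,m in V:
    im=s["img"].copy(); k=(sil(s,out[2])>.5).astype(np.uint8)
    c=np.round(proj(s,[.505,.148,.03])).astype(int)
    im=cv2.resize(im[c[1]-60:c[1]+60,c[0]-60:c[0]+60],(400,400));kk=cv2.resize(k[c[1]-60:c[1]+60,c[0]-60:c[0]+60],(400,400))
    cv2.drawContours(im,cv2.findContours(kk,1,2)[0],-1,(255,255,255),1);ims.append(im)
cv2.imwrite("pics/g.png",np.hstack(ims)[:,:,::-1])
b=max(cv2.findContours(mask(w2,"blue"),0,2)[0],key=cv2.contourArea);r=cv2.minAreaRect(b);print(np.array([at(w2,*p,.024) for p in cv2.boxPoints(r)]).round(4).tolist())
goal(out[2][0],out[2][1],.1,np.degrees(out[2][2]))
E
```

```text
[ 0.4978  0.1472 -0.4515 -0.0017] 0.03744767940846372
[ 0.4975  0.1473 -0.4435  0.0014] 0.037286217372911615
[ 0.4974  0.1475 -0.4536  0.0005] 0.07799995238592308
[[0.4351, 0.136, 0.024], [0.4755, 0.2104, 0.024], [0.5799, 0.1602, 0.024], [0.5492, 0.0809, 0.024]]
t 5.5 pos [0.4989 0.1516 0.1682] F [ 0.8  0.  -0. ] w 0.0601 ff 0.0
 shift cm [-0.46  0.01  6.82]  turn [ 0.0037 -0.003   0.0215]
```

View pics/g.png

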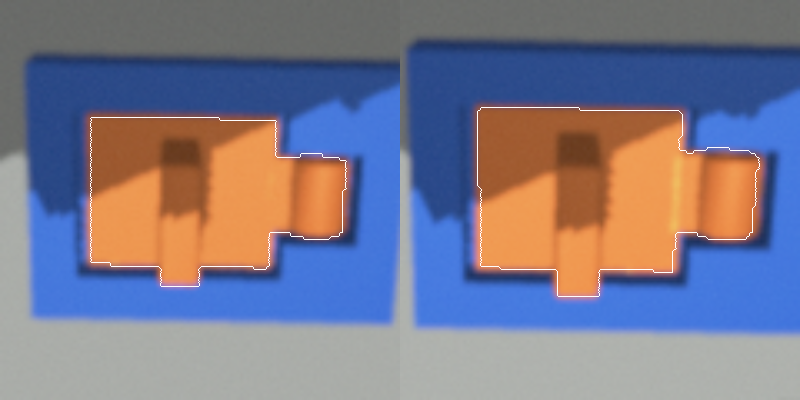

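The fitted outline matches the plate, tab and knuckle in both views. The height is biased by the eroded mask, so I'll refit with a better edge and the scene camera's angle added.

```bash
python3 - <<'E'
from h import *
def om(s,sat,w=70):
    c=proj(s,[.505,.148,.03]); im=s["img"].astype(float)
    # soft orange membership: red minus blue, halfway level
    m=np.clip((im[...,0]-im[...,2]+sat)/30.+.5,0,1);M=np.zeros_like(m);a,b=np.round(c).astype(int);M[b-w:b+w,a-w:a+w]=1
    return m*M
w1,w2,sc=load("pics/w1.npz"),load("pics/w2.npz"),load("pics/scene0.npz")
for sat in(-40,-15,10):
    V=[(w1,om(w1,sat,48)),(w2,om(w2,sat,55))]; S=(sc,om(sc,sat,15))
    x,f=fitleaf(V,[.499,.149,-.436,.014]);print(sat,"w",x.round(4),round(f,3),end=" ")
    x,f=fitleaf(V+[S],[.499,.149,-.436,.014]);print("w+s",x.round(4),round(f,3),end=" ")
    ff=lambda p:sum(np.abs(sil(s,(*p,.014))-m).sum() for s,m in V)
    r=minimize(ff,[.499,.149,-.436],method="Nelder-Mead",options=dict(initial_simplex=[[.499,.149,-.436],[.503,.149,-.436],[.499,.153,-.436],[.499,.149,-.39]],xatol=1e-4));print("z14",r.x.round(4))
E
```

```text
-40 w [ 0.4983  0.1493 -0.4512  0.0082] 0.056 w+s [ 0.4987  0.1505 -0.4476  0.0136] 0.238 z14 [ 0.4987  0.1505 -0.453 ]
-15 w [ 0.4986  0.1503 -0.4529  0.0124] 0.098 w+s [ 0.4987  0.1507 -0.4542  0.0138] 0.325 z14 [ 0.4989  0.1506 -0.4588]
10 w [ 0.4986  0.1505 -0.4538  0.0133] 0.652 w+s [ 0.499   0.1508 -0.4508  0.015 ] 1.019 z14 [ 0.4987  0.1507 -0.4562]
```

```bash
python3 -c "
from h import *
goal(.4988,.1506,.029,np.degrees(-.453))"
```

```text
t 5.5 pos [0.4989 0.1516 0.1682] F [ 0.8  0.  -0. ] w 0.0601 ff 0.0
 shift cm [-0.14 -0.02 13.92]  turn [ 0.0037 -0.003   0.0209]
```

Call:
apply_moves(plan=[{"tx":-0.14,"ty":0,"tz":4,"wx":0.004,"wy":-0.003,"wz":0.021,"gripper":5},{"tx":-0.14,"ty":0,"tz":7.5,"wx":0.004,"wy":-0.003,"wz":0.021,"gripper":5},{"tx":-0.14,"ty":0,"tz":8.5,"wx":0.004,"wy":-0.003,"wz":0.021,"gripper":5},{"tx":-0.14,"ty":0,"tz":8.5,"wx":0.004,"wy":-0.003,"wz":0.021,"gripper":5},{"tx":-0.14,"ty":0,"tz":8.5,"wx":0.004,"wy":-0.003,"wz":0.021,"gripper":5}])

```text
time_s: 6.0
tcp_pos: [0.4993, 0.146, 0.0816]
orientation: [-2.669, -1.656, 0.005]
contact_force: [0.7, -0.1, -1.0]
width: 0.0497
finger_force: 0.0
```

```bash
python3 -c "
from h import *
goal(.4988,.1506,.029,np.degrees(-.453))"
```

```text
t 6.0 pos [0.4993 0.146  0.0816] F [ 0.7 -0.1 -1. ] w 0.0497 ff 0.0
 shift cm [ 0.4  -0.24  5.26]  turn [-0.0025  0.0021 -0.007 ]
```

```bash
python3 -c "
from h import *
for i in range(5):
    optics.snapshot('wrist');o=monitor.observe();print(o['tcp_pos'].round(4),o['orientation'].round(4))
goal(.4988,.1506,.029,np.degrees(-.453))"
```

```text
[0.4995 0.1461 0.0819] [-2.6687 -1.6564  0.0038]
[0.4994 0.1463 0.0819] [-2.6685 -1.6568  0.0035]
[0.4992 0.1464 0.0818] [-2.6683 -1.6569  0.0039]
[0.499  0.1465 0.0816] [-2.668  -1.657   0.0044]
[0.4987 0.1466 0.0814] [-2.6676 -1.6571  0.0052]
t 6.25 pos [0.4987 0.1466 0.0814] F [-1.   0.8  0.3] w 0.0502 ff 0.0
 shift cm [ 0.38 -0.15  5.24]  turn [-0.0027  0.0022 -0.0061]
```

Call:
apply_moves(plan=[{"tx":0.35,"ty":-0.1,"tz":2,"wx":-0.003,"wy":0.002,"wz":-0.006,"gripper":5},{"tx":0.35,"ty":-0.1,"tz":4,"wx":-0.003,"wy":0.002,"wz":-0.006,"gripper":5},{"tx":0.35,"ty":-0.1,"tz":5.2,"wx":-0.003,"wy":0.002,"wz":-0.006,"gripper":5},{"tx":0.35,"ty":-0.1,"tz":5.2,"wx":-0.003,"wy":0.002,"wz":-0.006,"gripper":5},{"tx":0.35,"ty":-0.1,"tz":5.2,"wx":-0.003,"wy":0.002,"wz":-0.006,"gripper":5}])

```text
time_s: 6.75
tcp_pos: [0.4984, 0.1502, 0.0284]
orientation: [-2.663, -1.666, 0.003]
contact_force: [0.6, 0.3, 0.2]
width: 0.05
finger_force: 0.0
```

Call:
apply_moves(plan=[{"tx":0,"ty":0,"tz":0,"wx":0,"wy":0,"wz":0,"gripper":0},{"tx":0,"ty":0,"tz":0,"wx":0,"wy":0,"wz":0,"gripper":0},{"tx":0,"ty":0,"tz":0,"wx":0,"wy":0,"wz":0,"gripper":0},{"tx":0,"ty":0,"tz":0,"wx":0,"wy":0,"wz":0,"gripper":0},{"tx":0,"ty":0,"tz":0,"wx":0,"wy":0,"wz":0,"gripper":0},{"tx":0,"ty":0,"tz":0,"wx":0,"wy":0,"wz":0,"gripper":0}], newtons=60)

```text
time_s: 7.35
tcp_pos: [0.4988, 0.1502, 0.029]
orientation: [-2.663, -1.666, 0.001]
contact_force: [0.0, -0.1, 5.8]
width: 0.011
finger_force: 59.3
```

Call:
apply_moves(plan=[{"tx":0,"ty":0,"tz":-1,"wx":0,"wy":0,"wz":0,"gripper":0},{"tx":0,"ty":0,"tz":-3,"wx":0,"wy":0,"wz":0,"gripper":0},{"tx":0,"ty":0,"tz":-6,"wx":0,"wy":0,"wz":0,"gripper":0},{"tx":0,"ty":0,"tz":-10,"wx":0,"wy":0,"wz":0,"gripper":0},{"tx":0,"ty":0,"tz":-14,"wx":0,"wy":0,"wz":0,"gripper":0},{"tx":0,"ty":0,"tz":-16,"wx":0,"wy":0,"wz":0,"gripper":0},{"tx":0,"ty":0,"tz":-16,"wx":0,"wy":0,"wz":0,"gripper":0},{"tx":0,"ty":0,"tz":-16,"wx":0,"wy":0,"wz":0,"gripper":0}])

```text
time_s: 8.15
tcp_pos: [0.498, 0.1502, 0.1882]
orientation: [-2.663, -1.665, 0.004]
contact_force: [0.2, -1.1, -0.6]
width: 0.0109
finger_force: 58.4
```

```bash
python3 - <<'E'
from h import *
for i in range(3):
    w=optics.snapshot("wrist");o=monitor.observe();print(o['tcp_pos'].round(4),o['orientation'].round(4),o['finger_force'],o['contact_force'].round(1))
np.savez("pics/h1.npz",**w);np.savez("pics/hs.npz",**optics.snapshot("scene"))
sc=load("pics/hs.npz")["img"];u,v=map(int,proj(load("pics/hs.npz"),o["tcp_pos"]))
B=cv2.resize(sc[max(v-50,0):v+50,u-50:u+50],(384,384),interpolation=2)
cv2.imwrite("pics/i.png",np.hstack([w["img"][:,60:460],B])[:,:,::-1])
goal(.5453,-.1927,.2,np.degrees(.241))
E
```

```text
[0.4974 0.1501 0.1873] [-2.6619 -1.6648  0.0066] 58.44811499118805 [-0.8 -0.3 -1. ]
[0.4972 0.1501 0.1868] [-2.6615 -1.6644  0.0084] 58.44795763492584 [-1.   0.1 -0.3]
[0.4972 0.1501 0.1866] [-2.6613 -1.6643  0.0088] 58.447503447532654 [ 0.5 -0.2 -1.1]
t 8.35 pos [0.4974 0.1501 0.1866] F [-0.1 -0.3 -0.1] w 0.011 ff 58.4
 shift cm [-28.73  19.3   -1.34]  turn [-0.006   0.0014 -0.6941]
```

View pics/i.png

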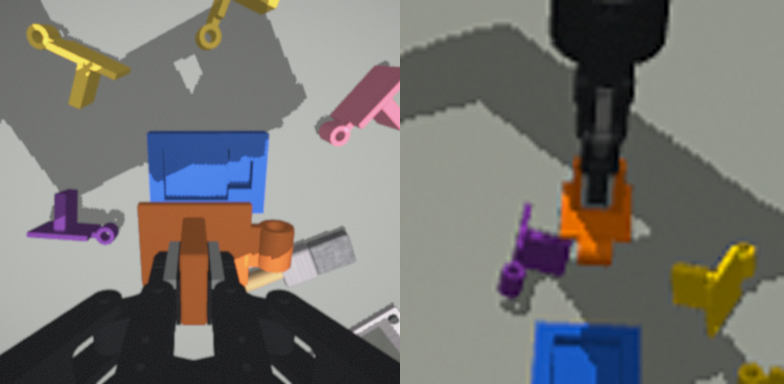

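The leaf is gripped and clear of the empty blue mould: plate at about (195,250), knuckle at (275,245), level and square in the fingers. The scene crop agrees. Next I'll measure its pose in the hand.

```bash
cat >> h.py <<'E'
def fithand(s,o,p0=(0,0,0,.0153,0,0),free=4):
    """leaf pose in tool-aligned frame: dx,dy (along leaf x,y), dyaw, drop below TCP, tilt about x, y ; fingers ignored"""
    im=s["img"].astype(float); Rt=R.from_rotvec(o["orientation"]);Rt=R.from_matrix(Rt.as_matrix()@np.c_[[0,1,0],[1,0,0],[0,0,-1]].astype(float))
    # leaf x = tool y, leaf y = tool x, leaf z = -tool z
    m=np.clip((im[...,0]-im[...,2]-40)/30.+.5,0,1)
    dark=(im.max(2)<75)|((np.abs(im[...,0]-im[...,2])<25)&(im.max(2)<135))
    # ignore gripper zone
    ign=np.zeros(m.shape,np.uint8); 
    def pts(p): 
        B=Rt*R.from_euler("xyz",[p[4],p[5],p[2]]); org=o["tcp_pos"]+Rt.apply([p[0],p[1],-p[3]])
        return [B.apply(P)+org for P in LEAF]
    def S(p,k=4):
        M=np.zeros((384*k,512*k),np.uint8)
        for P in pts(p): cv2.fillConvexPoly(M,np.round(cv2.convexHull(((projs(s,P)+.5)*k).astype(np.float32))).astype(int),255)
        return cv2.resize(M,(512,384),interpolation=cv2.INTER_AREA)/255.
    roi=cv2.dilate((S(p0)>0).astype(np.uint8),np.ones((21,21)))
    W=roi*(1-cv2.morphologyEx((dark&(roi>0)).astype(np.uint8)*0+ign,cv2.MORPH_CLOSE,np.ones((3,3))))*1.
    tip=projs(s,[o["tcp_pos"]+Rt.apply([dx,0,.0]) for dx in(-.03,.03)])
    # fingers occupy the part below the tip rows near the centre line
    a=int(tip[:,0].min());b=int(tip[:,0].max());v=int(tip[:,1].min())-25; W[v:,a:b]=0
    q=np.array(p0,float);d=[.003,.003,.03,.003,.03,.03]
    def f(x): y=q.copy();y[:free]=x;return (W*np.abs(S(y)-m)).sum()
    r=minimize(f,q[:free],method="Nelder-Mead",options=dict(initial_simplex=np.array([q[:free]]+[q[:free]+e for e in np.diag(d[:free])]),xatol=1e-4,fatol=.5,maxfev=500))
    y=q.copy();y[:free]=r.x;return y,r.fun,W.sum(),S(y),W
E
python3 - <<'E'
from h import *
w=load("pics/h1.npz");o=monitor.observe()
for fr in(3,4,6):
    y,f,n,S,W=fithand(w,o,free=fr);print(fr,y.round(4),round(f,1),n)
im=w["img"].copy();im[W==0]//=2;cv2.drawContours(im,cv2.findContours((S>.5).astype(np.uint8),1,2)[0],-1,(255,255,255),1)
cv2.imwrite("pics/k.png",cv2.resize(im[150:350,150:400],(750,600))[:,:,::-1])
E
```

```text
3 [-0.0006 -0.     -0.0043  0.0153  0.      0.    ] 419.6 9704.0
4 [-0.0003 -0.0005 -0.0047  0.0165  0.      0.    ] 394.9 9704.0
6 [-0.0004 -0.0004 -0.0069  0.0164  0.0069  0.0036] 394.6 9704.0
```

View pics/k.png

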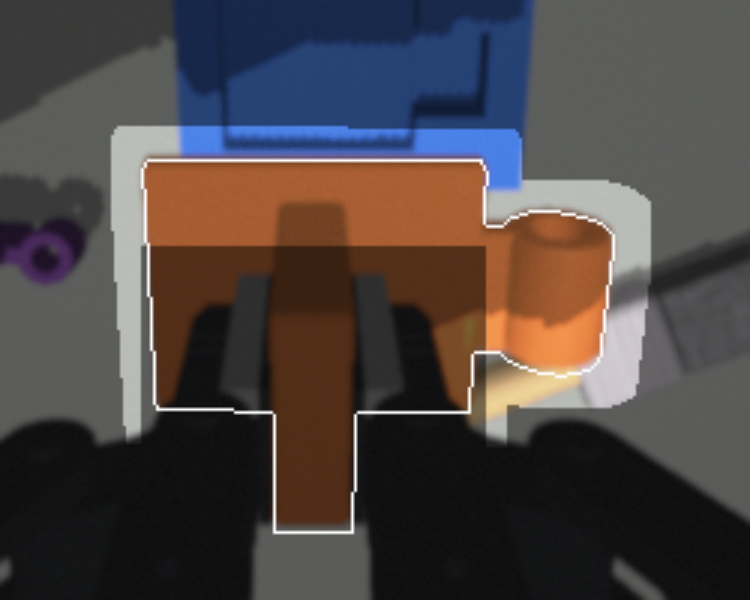

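The outline matches the held leaf: offset under 0.5 mm, level, underside about 16 mm below the TCP. Carrying it to above the gap.

```bash
cat >> h.py <<'E'
def target(h,jx=.5453,jy=-.1927,yaw=.241,dx=-.0004,dy=-.0004,dyaw=-.005,drop=.016):
    c=tf([.045+dx,dy,0],0,0,yaw)[0]; goal(jx-c[0],jy-c[1],.072+drop+h,np.degrees(yaw-dyaw))
E
python3 -c "
from h import *
target(.07)"
```

```text
t 8.35 pos [0.4974 0.1501 0.1866] F [-0.1 -0.3 -0.1] w 0.011 ff 58.4
 shift cm [-31.53  15.87   2.88]  turn [-0.006   0.0013 -0.6991]
```

Call:
apply_moves(plan=[{"tx":-31.5,"ty":15.9,"tz":1,"wx":0,"wy":0,"wz":-0.699,"gripper":0},{"tx":-31.5,"ty":15.9,"tz":1,"wx":0,"wy":0,"wz":-0.699,"gripper":0},{"tx":-31.5,"ty":15.9,"tz":1,"wx":0,"wy":0,"wz":-0.699,"gripper":0},{"tx":-31.5,"ty":15.9,"tz":1,"wx":0,"wy":0,"wz":-0.699,"gripper":0},{"tx":-31.5,"ty":15.9,"tz":1,"wx":0,"wy":0,"wz":-0.699,"gripper":0},{"tx":-31.5,"ty":15.9,"tz":2.9,"wx":-0.004,"wy":0.001,"wz":-0.699,"gripper":0},{"tx":-31.5,"ty":15.9,"tz":2.9,"wx":-0.004,"wy":0.001,"wz":-0.699,"gripper":0},{"tx":-31.5,"ty":15.9,"tz":2.9,"wx":-0.004,"wy":0.001,"wz":-0.699,"gripper":0}])

```text
time_s: 9.15
tcp_pos: [0.503, -0.2057, 0.1576]
orientation: [-1.935, -2.475, -0.001]
contact_force: [0.3, 0.3, -1.4]
width: 0.0111
finger_force: 58.5
```

```bash
python3 - <<'E'
from h import *
for i in range(4): w=optics.snapshot("wrist")
o=monitor.observe();np.savez("pics/m1.npz",**w)
print(o["orientation"].round(4))
y,f,n,S,W=fithand(w,o,(-.0004,-.0004,-.005,.016,0,0),4);print(y.round(4),f)
target(.03)
E
```

```text
[-1.9334e+00 -2.4733e+00 -2.0000e-03]
[ 0.0002 -0.0021  0.0022  0.0182  0.      0.    ] 148.56274509803922
t 9.35 pos [ 0.5026 -0.2028  0.1579] F [ 0.1  0.2 -1. ] w 0.0113 ff 58.5
 shift cm [-0.   -0.07  3.99]  turn [-0.0004 -0.0026 -0.0022]
```

Call:
apply_moves(plan=[{"tx":0,"ty":-0.05,"tz":2,"wx":0,"wy":-0.002,"wz":-0.002,"gripper":0},{"tx":0,"ty":-0.05,"tz":4,"wx":0,"wy":-0.002,"wz":-0.002,"gripper":0},{"tx":0,"ty":-0.05,"tz":4,"wx":0,"wy":-0.002,"wz":-0.002,"gripper":0},{"tx":0,"ty":-0.05,"tz":4,"wx":0,"wy":-0.002,"wz":-0.002,"gripper":0}])

```text
time_s: 9.75
tcp_pos: [0.5029, -0.2012, 0.1192]
orientation: [1.927, 2.48, -0.0]
contact_force: [0.6, -0.3, -0.7]
width: 0.0112
finger_force: 58.5
```

```bash
python3 - <<'E'
from h import *
for i in range(3):
    w=optics.snapshot("wrist");o=monitor.observe();print(o["tcp_pos"].round(4),w["world_from_camera"][:3,3].round(4),o["orientation"].round(4))
np.savez("pics/m2.npz",**w)
y,f,n,S,W=fithand(w,o,(-.0004,-.0004,-.005,.016,0,0),4);print(y.round(4),f)
target(.03)
im=w["img"].copy();k=4
x0,y0,x1,y1=170,130,360,270
im=cv2.resize(im[y0:y1,x0:x1],None,fx=k,fy=k,interpolation=2)
def dr(q,col): cv2.polylines(im,[np.round((q+.5-[x0,y0])*k).astype(int)],True,col,1)
SS=cv2.resize((S*255).astype(np.uint8)[y0:y1,x0:x1],None,fx=k,fy=k);cv2.drawContours(im,cv2.findContours((SS>127).astype(np.uint8),1,2)[0],-1,(255,255,255),1)
for K in KN: dr(cv2.convexHull(projs(w,tf(K,.5453,-.1927,.241)).astype(np.float32))[:,0],(0,255,0))
F=np.vstack([FOOT[[0,1]],[[.118,-.05,.008]],FOOT[2:]]);dr(projs(w,tf(F,.5453,-.1927,.241)),(0,255,255))
cv2.imwrite("pics/n.png",im[:,:,::-1]);print(im.shape)
E
```

```text
[ 0.5035 -0.2018  0.1198] [ 0.4826 -0.1211  0.2614] [1.9260e+00 2.4783e+00 1.0000e-04]
[ 0.5038 -0.2022  0.1202] [ 0.483  -0.1216  0.2619] [1.9257e+00 2.4770e+00 2.0000e-04]
[ 0.5039 -0.2025  0.1203] [ 0.4832 -0.1219  0.2622] [1.9257e+00 2.4764e+00 2.0000e-04]
[0.0003 0.0003 0.0013 0.0178 0.     0.    ] 129.65882352941176
t 9.9 pos [ 0.5039 -0.2025  0.1203] F [ 0.5 -0.3 -1.6] w 0.0112 ff 58.5
 shift cm [ 0.01 -0.21  0.23]  turn [0.0029 0.0036 0.0029]
(560, 760, 3)
```

View pics/n.png

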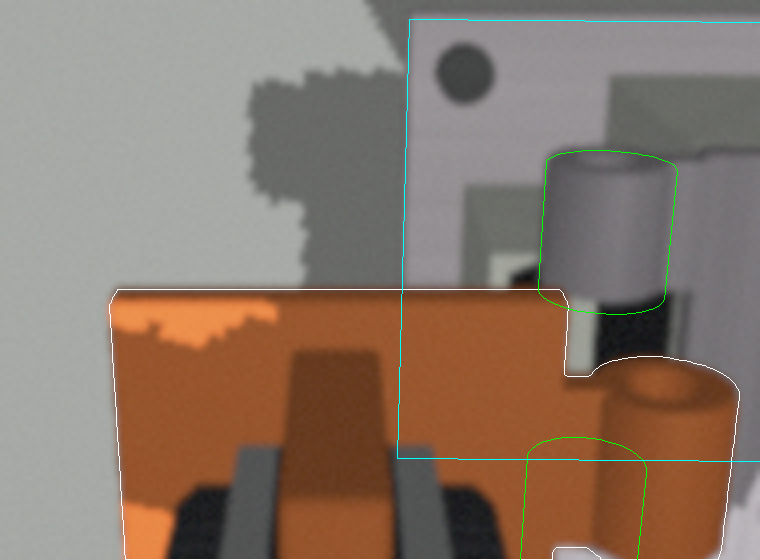

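The overlay shows the jamb model (green and cyan) on the real upper knuckle at (605,230) to within about 1 mm. The held leaf is about 2.5 mm too far toward +x, so I'll correct that while lowering partway.

Call:
apply_moves(plan=[{"tx":0,"ty":-0.24,"tz":0,"wx":0.002,"wy":0.003,"wz":0,"gripper":0},{"tx":0,"ty":-0.24,"tz":0.8,"wx":0.002,"wy":0.003,"wz":0,"gripper":0},{"tx":0,"ty":-0.24,"tz":1.5,"wx":0.002,"wy":0.003,"wz":0,"gripper":0},{"tx":0,"ty":-0.24,"tz":1.5,"wx":0.002,"wy":0.003,"wz":0,"gripper":0},{"tx":0,"ty":-0.24,"tz":1.5,"wx":0.002,"wy":0.003,"wz":0,"gripper":0}])

```text
time_s: 10.4
tcp_pos: [0.5006, -0.2032, 0.1038]
orientation: [-1.929, -2.477, -0.0]
contact_force: [1.1, 0.1, -0.8]
width: 0.0112
finger_force: 58.5
```

```bash
cat > rel.py <<'E'
from h import *
P=[];Y=[]
for i in range(6):
    w=optics.snapshot("wrist");o=monitor.observe();P.append(o["tcp_pos"])
    if i%2: Y.append(fithand(w,o,(0,-.0004,0,.017,0,0),4)[0])
P=np.array(P);print(P.round(4).tolist());print(np.round(Y,4).tolist())
np.savez("pics/r.npz",**w)
# jamb refit from visible upper knuckle: shift of its outline in this image via edge matching
g=cv2.GaussianBlur(cv2.cvtColor(w["img"],cv2.COLOR_RGB2GRAY),(0,0),1).astype(float);G=np.hypot(cv2.Sobel(g,-1,1,0),cv2.Sobel(g,-1,0,1))
Fp=np.array([[-28,y,8] for y in np.linspace(0,50,40)]+[[x,50,8] for x in np.linspace(-28,118,80)])/1000
a=np.linspace(15.5,36.5,20)
def sc(d):
    q=projs(w,tf(Fp,.5453+d[0],-.1927+d[1],.241))
    h=cv2.convexHull(projs(w,tf(KN[0],.5453+d[0],-.1927+d[1],.241)).astype(np.float32))[:,0];h=np.vstack([h,h[:1]])
    k=np.vstack([np.linspace(h[i],h[i+1],8) for i in range(len(h)-1)])
    v=lambda q:cv2.remap(G.astype(np.float32),q[:,:1].astype(np.float32),q[:,1:].astype(np.float32),1).mean()
    return v(q),v(k)
D=[(x,y) for x in np.arange(-4,4.1,.5)/1e3 for y in np.arange(-4,4.1,.5)/1e3]
V=np.array([sc(d) for d in D]);print("foot",D[V[:,0].argmax()],"kn",D[V[:,1].argmax()],"both",D[(V[:,0]/V[:,0].max()+V[:,1]/V[:,1].max()).argmax()])
target(0,dx=np.mean(Y,0)[0],dy=np.mean(Y,0)[1],dyaw=np.mean(Y,0)[2],drop=.017)
E
python3 rel.py
```

```text
[[0.5008, -0.2034, 0.1041], [0.5009, -0.2034, 0.1042], [0.501, -0.2035, 0.1043], [0.501, -0.2035, 0.1044], [0.501, -0.2035, 0.1045], [0.501, -0.2034, 0.1045]]
[[0.0004, -0.0001, 0.004, 0.0181, 0.0, 0.0], [0.0004, -0.0001, 0.0054, 0.0178, 0.0, 0.0], [0.0005, -0.0002, 0.0045, 0.0179, 0.0, 0.0]]
foot (np.float64(0.0005), np.float64(0.001)) kn (np.float64(0.0005), np.float64(0.0015)) both (np.float64(0.0005), np.float64(0.0015))
t 10.7 pos [ 0.501  -0.2034  0.1045] F [-0.6 -1.  -0.8] w 0.0115 ff 58.5
 shift cm [0.   0.02 1.55]  turn [-0.0001 -0.0004  0.0116]
```

Call:
apply_moves(plan=[{"tx":0.08,"ty":0.07,"tz":0.4,"wx":0,"wy":0,"wz":0.008,"gripper":0},{"tx":0.08,"ty":0.07,"tz":0.8,"wx":0,"wy":0,"wz":0.008,"gripper":0},{"tx":0.08,"ty":0.07,"tz":1.1,"wx":0,"wy":0,"wz":0.008,"gripper":0},{"tx":0.08,"ty":0.07,"tz":1.1,"wx":0,"wy":0,"wz":0.008,"gripper":0}])

```text
time_s: 11.1
tcp_pos: [0.501, -0.2021, 0.0927]
orientation: [-1.938, -2.47, -0.0]
contact_force: [0.5, 0.0, -1.1]
width: 0.0113
finger_force: 58.5
```

```bash
python3 rel.py
```

```text
[[0.5011, -0.2022, 0.0929], [0.5012, -0.2023, 0.0931], [0.5014, -0.2024, 0.0932], [0.5014, -0.2024, 0.0933], [0.5015, -0.2025, 0.0934], [0.5014, -0.2025, 0.0934]]
[[0.0004, -0.0, 0.0055, 0.0179, 0.0, 0.0], [0.0004, -0.0001, 0.0043, 0.0177, 0.0, 0.0], [0.0005, -0.0001, 0.0019, 0.0176, 0.0, 0.0]]
foot (np.float64(0.0005), np.float64(0.001)) kn (np.float64(0.0), np.float64(0.0015)) both (np.float64(0.0005), np.float64(0.001))
t 11.4 pos [ 0.5014 -0.2025  0.0934] F [0. 0. 0.] w 0.0111 ff 58.5
 shift cm [-0.09 -0.05  0.44]  turn [-0.0002 -0.0005  0.0029]
```

Call:
apply_moves(plan=[{"tx":0,"ty":-0.02,"tz":0.1,"wx":0,"wy":0,"wz":0,"gripper":0},{"tx":0,"ty":-0.02,"tz":0.2,"wx":0,"wy":0,"wz":0,"gripper":0},{"tx":0,"ty":-0.02,"tz":0.25,"wx":0,"wy":0,"wz":0,"gripper":0},{"tx":0,"ty":-0.02,"tz":0.25,"wx":0,"wy":0,"wz":0,"gripper":0}])

```text
time_s: 11.8
tcp_pos: [0.5011, -0.2024, 0.0907]
orientation: [-1.939, -2.471, -0.0]
contact_force: [-0.5, 0.4, -0.4]
width: 0.0111
finger_force: 58.5
```

Call:
apply_moves(plan=[{"tx":0,"ty":0,"tz":0.05,"wx":0,"wy":0,"wz":0,"gripper":0},{"tx":0,"ty":0,"tz":0.1,"wx":0,"wy":0,"wz":0,"gripper":0},{"tx":0,"ty":0,"tz":0.1,"wx":0,"wy":0,"wz":0,"gripper":0}])

```text
time_s: 12.1
tcp_pos: [0.5011, -0.2024, 0.0898]
orientation: [-1.939, -2.471, -0.0]
contact_force: [-0.7, 0.3, -0.4]
width: 0.0111
finger_force: 58.5
```

Call:
apply_moves(plan=[{"tx":0,"ty":0,"tz":0.05,"wx":0,"wy":0,"wz":0,"gripper":0},{"tx":0,"ty":0,"tz":0.1,"wx":0,"wy":0,"wz":0,"gripper":0},{"tx":0,"ty":0,"tz":0.1,"wx":0,"wy":0,"wz":0,"gripper":0}])

```text
time_s: 12.4
tcp_pos: [0.5011, -0.2024, 0.0888]
orientation: [-1.939, -2.471, -0.0]
contact_force: [-0.4, -0.4, -1.4]
width: 0.0112
finger_force: 58.5
```

Call:
apply_moves(plan=[{"tx":0,"ty":0,"tz":0.03,"wx":0,"wy":0,"wz":0,"gripper":0},{"tx":0,"ty":0,"tz":0.06,"wx":0,"wy":0,"wz":0,"gripper":0},{"tx":0,"ty":0,"tz":0.06,"wx":0,"wy":0,"wz":0,"gripper":0}])

```text
time_s: 12.7
tcp_pos: [0.5011, -0.2024, 0.0882]
orientation: [-1.939, -2.471, -0.0]
contact_force: [0.6, 0.8, -1.2]
width: 0.0111
finger_force: 58.5
```

Call:
apply_moves(plan=[{"tx":0,"ty":0,"tz":0.03,"wx":0,"wy":0,"wz":0,"gripper":0},{"tx":0,"ty":0,"tz":0.06,"wx":0,"wy":0,"wz":0,"gripper":0},{"tx":0,"ty":0,"tz":0.06,"wx":0,"wy":0,"wz":0,"gripper":0}])

```text
time_s: 13.0
tcp_pos: [0.5011, -0.2024, 0.0876]
orientation: [-1.939, -2.471, -0.0]
contact_force: [0.6, 0.1, -1.0]
width: 0.0113
finger_force: 58.5
```

Call:
apply_moves(plan=[{"tx":0,"ty":0,"tz":0.03,"wx":0,"wy":0,"wz":0,"gripper":0},{"tx":0,"ty":0,"tz":0.05,"wx":0,"wy":0,"wz":0,"gripper":0},{"tx":0,"ty":0,"tz":0.05,"wx":0,"wy":0,"wz":0,"gripper":0}])

```text
time_s: 13.3
tcp_pos: [0.5011, -0.2024, 0.0871]
orientation: [-1.939, -2.471, -0.0]
contact_force: [0.1, 0.7, -0.4]
width: 0.0112
finger_force: 58.5
```

Call:
apply_moves(plan=[{"tx":0,"ty":0,"tz":0.03,"wx":0,"wy":0,"wz":0,"gripper":0},{"tx":0,"ty":0,"tz":0.05,"wx":0,"wy":0,"wz":0,"gripper":0},{"tx":0,"ty":0,"tz":0.05,"wx":0,"wy":0,"wz":0,"gripper":0}])

```text
time_s: 13.6
tcp_pos: [0.5012, -0.2024, 0.0866]
orientation: [-1.939, -2.471, -0.0]
contact_force: [-0.4, -0.6, -0.3]
width: 0.0109
finger_force: 58.5
```

Call:
apply_moves(plan=[{"tx":0,"ty":0,"tz":0.03,"wx":0,"wy":0,"wz":0,"gripper":0},{"tx":0,"ty":0,"tz":0.05,"wx":0,"wy":0,"wz":0,"gripper":0},{"tx":0,"ty":0,"tz":0.05,"wx":0,"wy":0,"wz":0,"gripper":0}])

```text
time_s: 13.9
tcp_pos: [0.5012, -0.2025, 0.0864]
orientation: [-1.939, -2.471, -0.0]
contact_force: [-0.4, -0.4, 1.5]
width: 0.0111
finger_force: 59.0
```

Call:
apply_moves(plan=[{"tx":0,"ty":0,"tz":0.03,"wx":0,"wy":0,"wz":0,"gripper":0},{"tx":0,"ty":0,"tz":0.05,"wx":0,"wy":0,"wz":0,"gripper":0},{"tx":0,"ty":0,"tz":0.05,"wx":0,"wy":0,"wz":0,"gripper":0}])

```text
time_s: 14.2
tcp_pos: [0.5012, -0.2025, 0.0863]
orientation: [-1.939, -2.471, -0.0]
contact_force: [-0.7, 0.5, 5.5]
width: 0.0112
finger_force: 59.6
```

```bash
python3 rel.py; python3 -c "
from h import *
o=monitor.observe();print(o['contact_force'],o['wrist_torque'])"
```

```text
[[0.5012, -0.2025, 0.0863], [0.5013, -0.2025, 0.0863], [0.5012, -0.2025, 0.0863], [0.5013, -0.2025, 0.0863], [0.5012, -0.2025, 0.0863], [0.5012, -0.2025, 0.0863]]
[[0.0005, 0.0002, 0.0046, 0.0169, 0.0, 0.0], [0.0007, -0.0001, 0.0083, 0.0174, 0.0, 0.0], [0.0008, -0.0001, 0.0096, 0.0175, 0.0, 0.0]]
foot (np.float64(0.0005), np.float64(0.001)) kn (np.float64(0.0005), np.float64(0.0015)) both (np.float64(0.0005), np.float64(0.0015))
t 14.5 pos [ 0.5012 -0.2025  0.0863] F [-1.8  0.9  5.5] w 0.0112 ff 59.6
 shift cm [-0.09 -0.05 -0.27]  turn [ 0.0001 -0.0003  0.0066]
[-1.77678446  0.85040182  5.48394445] [0.12021875 0.07697288 0.01111472]
```

The knuckle is seated. The descent stops at 5.5 N of upward force with almost no sideways force, and the position residuals are about 0.3 mm. Handing in.

```bash
python3 -c "
from h import *
print(job.hand_in())"
```

```text
the job is handed in; nothing more can be done
None
```

I handed the job in with the leaf seated in the cradle and still gripped (about 59 N). My estimate puts its hole within about 1 mm of the hinge axis, it was pressing down with about 6 N, and the clock read 14.5 s. The hand-in returned no verdict.

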